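# Close the port cover of a transport case

### The arm

A 6-joint arm with a two-finger parallel gripper is mounted at the origin on the work surface. World frame = base frame: x ahead of the robot, y to its left, z up, the work surface at z = 0. Lengths are in m, angles in rad, forces in N, time in s.
With the tool pointing down it reaches from about 0.425 to 1.125 m from the base axis. Payload 14.9 kg.
Tool frame: the origin (TCP) lies on the mounting face of the last link; the fingertips stand manip.nose_length ahead of it and the grasp point (between the pads) lies 172 mm ahead of it (manip.nose_length is the distance from the TCP to the fingertips, in m); z points along the fingers, y is the direction in which the jaws open and shut (so a half turn about z gives the same grasp; the last joint's range is limited). The gripper opens to 91 mm and grips with 3 to 60 N. Pads are 32 mm wide; open, the fingers measure 118 mm over their backs; the gripper's body (76 mm by 178 mm) begins 60 mm behind the grasp point.
Start: joints at [-1.282, 0.379, 1.734, -0, 1.028, -0.033], TCP at [0.221, -0.664, 0.405] pointing down, gripper open.
Joint ranges: [-2.77, 2.77], [-0.74, 2.19], [0, 2.66], [-1.06, 4.2], [0.31, 2.87], [-3.08, 3.08]. Speed limits (rad/s): [1.89, 1.89, 2.39, 3.14, 3.14, 3.14].

### API

Orientations are given as a unit quaternion [w, x, y, z].
In Python, from workcell import sensors, get_image, camera_params, manip, find_in, regions_of gives the robot as it stands.
- The arm moves only by the tool move_arm, never from a script. Its argument "increments" is a list of rows, each an object with "twist": the turn, a rotation vector about the tool's x, y, z in rad, a list of three; "dp": the shift along the tool's x, y, z in cm, a list of three; "hand": the gripper command: -1 is shut, 1 is fully open, values between are in proportion. A call has exactly 10 rows; each row shifts and turns the pose as measured when the row begins, along the tool's axes as they then stand; what a row does not reach is not made up. A row lasts 1/8 s, in which the tool goes at most 62.5 mm and 10.7 degrees, less where a joint would pass 70% of its speed; a pose out of reach is approached as far as the arm can. A call with a gripper value outside its range is refused whole. The fingers move at their own pace and stop on an object; "newtons" is the grip in N (left out, the last holds). Time passes only in rows, so rows that do not move let the fingers close, or fill a call up. It gives the time, the measured TCP pose, the force and the opening at its end, in the units of the state.
- sensors.sense(): the state, without advancing time (a new reading comes with each control period).
- get_image(name): name is "scene" or "side" or "wrist"; returns the picture (400x640x3 uint8, red, green, blue); there is no depth.
- camera_params(name): a dict with "fx", "fy", "cx", "cy" (pixels), "rvec" (rotation vector, rad) and "tvec" (3), from world to camera coordinates, as OpenCV has them. Camera axes: x right, y down, z forward; pixel columns grow to the right and rows downward; lengths in m; the calibration is good to about 2 mm. A picture is of the moment at which its call begins: read the wrist's pose just before it. camera_params takes no time and is no camera call; for the wrist camera it gives the pose at the moment of the call.
- manip.sign_off(): hands the job in, once; it reports no verdict.
Trained networks look in the newest picture that a camera, given by its name, has taken for a name from the list of things; names that differ only in an ending like _2 or _b are one class to them, and where a whole thing is asked for, a point or a joint stands for the part that bears it (a point fixed in the world has none). Each returns a list of dicts, best first, with "conf" (0 to 1); they miss things now and then, are a little off and sometimes report something else, mostly with a low value. They report only what shows in the picture. A call takes as long as a camera call. They do not tell look-alikes from the thing itself.
- find_in(camera, name): "pixel" ([column, row] in pixels, amid what is visible of it).
- regions_of(camera, name): "pixels" (400x640 bool, what is visible of it) and "pixel" ([column, row] in pixels, amid what is visible of it).
The state is a dict: "clock": time; "joints": joint angles; "joint_velocities": joint speeds; "joint_efforts": joint torques, N m; "tcp_pos": TCP position; "eef_rot": TCP orientation; "contact_force": force on the tool from outside, world axes, zero at the start; "moment": the same for the moment, N m; "finger_gap": finger opening in m.
Only numpy, scipy, OpenCV 4.12 (cv2) and the standard library are available. Lean on these libraries where they do the work, as an engineer would, in place of code of your own. Each camera call takes 0.05 s, during which the arm holds its last target.

### The job

Close the port of the transport case: with your fingertips push the round cover around by its peg until the notch in its rim lies over the steel pin, then press it down until it is fully home. Do not lift the cover out of its collar or tip it up, and leave the stamp, the mug and the tape roll where they are.

Things in the scene. Friction and masses are not known exactly. Their poses are not given: they have to be found in the camera images.
- case: Black transport case with aluminium edges lying on the table, fixed: 280 mm (its x) by 340 mm (its y), 85 mm high. Origin at the centre of its underside. On its black deck (85 mm above the table) stands a round aluminium collar, the port: centre at case x 0, y -60 mm, inside radius 56 mm, wall 9 mm, top 22 mm above the deck.
- case_port (a point): Centre of the port, on the deck (85 mm above the table). Axes as the case.
- case_pin (a point): Point on the axis of the fixed steel pin: a level round bar, 10 mm thick, running radially through a gap in the collar on the case's +x side, from 46 to 84 mm from the port's centre. Its outer end on a dark foot is seen outside the collar; its inner end is under the cover's rim. The point is 50 mm from the port's centre, 7 mm above the deck; the pin's top 12 mm.
- cover: Loose white round cover, 109 mm in diameter, 18 mm thick, about 0.25 kg, lying level in the collar with 1.5 mm play. Origin at the centre of its underside; z up, x towards its notch. At the start its underside is 13 mm above the deck (just over the pin), its top 9 mm above the collar. It turns either way by a push of a few newtons on its peg and stays where left.
- cover_notch (a point): Middle of the notch, 50 mm from the cover's centre on its +x, half way up its thickness. The notch is 14 mm wide, with parallel sides, cut right through from 43 mm radius to the rim.
- cover_peg (a point): Centre of the top of the steel finger peg on the cover: 14 mm in diameter, 20 mm tall above the cover's top, 42 mm from the centre, opposite the notch.
- stamp: Bystander: wooden stamp standing on the case's deck, 38 mm foot diameter, 64 mm tall. Origin at the centre of its underside.
- mug: Bystander: white mug on the table beside the case, 78 mm in diameter, 92 mm tall. Origin at the centre of its underside.
- tape_roll: Bystander: brown roll of tape lying flat on the table beside the case, 90 mm in diameter, 48 mm high. Origin at the centre of its underside.
- seat (a joint): How far (m) the hidden seat under the cover is sunk: 0 at the start, 0.009 with the cover fully home on a solid stop (underside 4 mm above the deck, top level with the collar). With the notch over the pin, about 6 N near the middle of the cover sinks it; it stays down by friction. Elsewhere the pin stops the cover after 1 mm.
Not all that is in view belongs to the job. Of the things like the cover, leave any that is blue; of the rest the smaller one is meant.

How it is judged:
At the end, for the whole second after the job is handed in: The cover is at rest, level (within 2 degrees) and fully home: its underside less than 6 mm above the deck (4 mm when fully seated), centred in the collar within 4 mm, its notch around the pin within 5 mm; stamp, mug and tape roll within 20 mm of where they stood (z of cover in the frame of case below 0.091 m and horizontal distance between cover_notch and case_pin below 0.005 m and horizontal distance between cover and case_port below 0.004 m and angle between cover's own z axis and vertical below 0.035 rad and linear speed of cover below 0.01 m/s and distance of each of stamp, mug, tape_roll from where it was at the start of the episode below 0.02 m); the robot touches nothing.
It fails at once if the cover is lifted: its centre more than 8 mm above its starting height (z of cover in the frame of case above 0.106 m).
It fails at once if the cover is tipped up by more than 0.25 rad (angle between cover's own z axis and vertical above 0.25 rad).
It fails at once if the cover has left its collar (horizontal distance between cover and case_port above 0.012 m).
It fails at once if a bystander is moved by more than 20 mm (distance of any of stamp, mug, tape_roll from where it was at the start of the episode above 0.02 m).
It also fails if it takes over 54 s, if anything falls off the work surface, if the arm or the gripper's body presses on something with over 40 N, if the wrist force passes 120 N, or if a joint passes its speed limit or range.

## Working session

There is one attempt and no reset: what is moved stays moved. The work goes in short steps, Python scripts to look and compute and a tool call to move; the robot and the scene stay as the last step left them, time stands still between calls to the robot, and variables do not carry over. Pictures are saved under pics/ and viewed, and the job is handed in when it is done.

Besides the shell and the picture viewer there is one more tool, called after "Request:" by a JSON object that holds its "op" and its "data", one argument or row to a line. move_arm: Moves the arm, as the interface text tells. Its arguments: {"type":"object","properties":{"increments":{"type":"array","items":{"type":"object","properties":{"twist":{"type":"array","items":{"type":"number"}},"dp":{"type":"array","items":{"type":"number"}},"hand":{"type":"number"}}}},"newtons":{"type":"number"}},"required":["increments"]}

```bash
mkdir -p pics; ls
python3 - <<'E'
from workcell import sensors,get_image,camera_params,manip,find_in,regions_of
import cv2,numpy as np
s=sensors.sense(); print(s); print(manip.nose_length)
for n in("scene","side","wrist"):
    im=get_image(n); cv2.imwrite(f"pics/{n}0.png",im[:,:,::-1])
    print(n,camera_params(n))
    for k in ("cover","cover_peg","cover_notch","case_port","case_pin","stamp"):
        try: print(n,k,[(np.round(d["pixel"]),round(d["conf"],2)) for d in find_in(n,k)][:4])
        except Exception as e: print(k,e)
E
```

```text
pics
{'clock': 0.0, 'joints': array([-1.28226757e+00,  3.79374862e-01,  1.73477742e+00, -6.02372391e-06,
        1.02851238e+00, -3.33178265e-02]), 'joint_velocities': array([ 0.00136486, -0.00183105,  0.0003903 ,  0.0023405 ,  0.00193928,
        0.00030023]), 'joint_efforts': array([-6.90423694e-04, -7.63724613e+01, -4.34363508e+01,  6.50813989e-02,
        4.25090070e-02, -1.07636426e-04]), 'tcp_pos': array([ 0.22135112, -0.66387943,  0.40411338]), 'eef_rot': array([-5.31316827e-04,  9.87079375e-01,  1.60231148e-01, -7.07693991e-05]), 'contact_force': array([-0.96515061, -0.54629371, -0.10865675]), 'moment': array([ 0.02199754,  0.04358879, -0.00988048]), 'finger_gap': 0.09109580569083624}
0.1908
scene {'fx': 402.9231234919185, 'fy': 402.9231234919185, 'cx': 322.13802177762386, 'cy': 198.93483792889626, 'rvec': array([ 0.77405958,  2.65427665, -1.04622251]), 'tvec': array([ 0.41244723, -0.18096997,  1.27182257])}
scene cover [(array([308., 204.]), 0.96), (array([413., 217.]), 0.74), (array([221., 185.]), 0.65)]
scene cover_peg [(array([306., 203.]), 0.93), (array([415., 218.]), 0.
[... 582 characters left out ...]
.78), (array([320., 143.]), 0.67)]
side cover_peg [(array([319., 146.]), 0.81), (array([310., 186.]), 0.78), (array([376., 280.]), 0.59)]
side cover_notch [(array([378., 285.]), 0.76), (array([309., 185.]), 0.71), (array([318., 144.]), 0.71)]
side case_port [(array([291., 224.]), 0.75)]
side case_pin [(array([289., 224.]), 0.65)]
side stamp [(array([247., 216.]), 0.6)]
wrist {'fx': 303.78615297655375, 'fy': 303.78615297655375, 'cx': 323.5843248893945, 'cy': 196.85812912111265, 'rvec': array([-2.3847019 ,  1.71790111,  0.20517003]), 'tvec': array([-0.70159754, -0.02768534,  0.38862206])}
wrist cover []
wrist cover_peg []
wrist cover_notch []
wrist case_port []
wrist case_pin []
wrist stamp []
```

View pics/scene0.png

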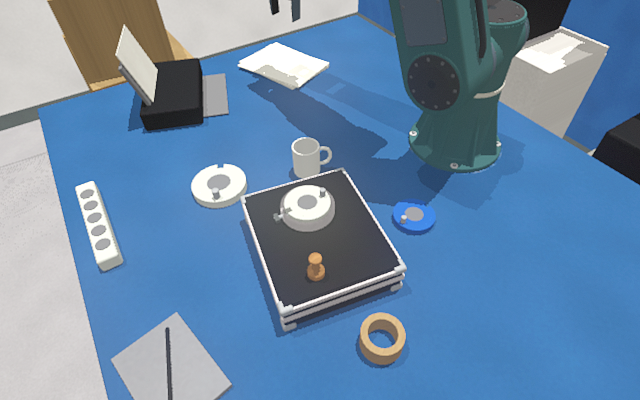

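View pics/side0.png

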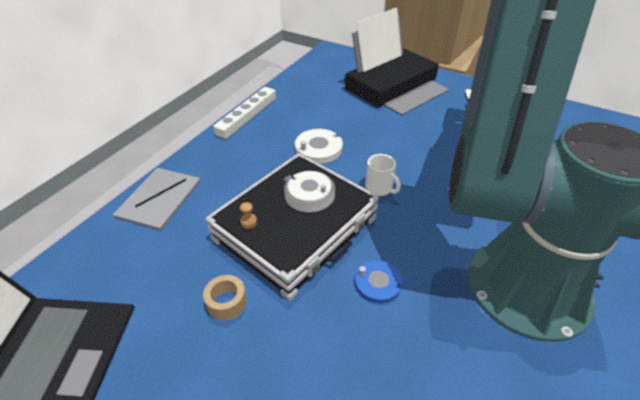

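View pics/wrist0.png

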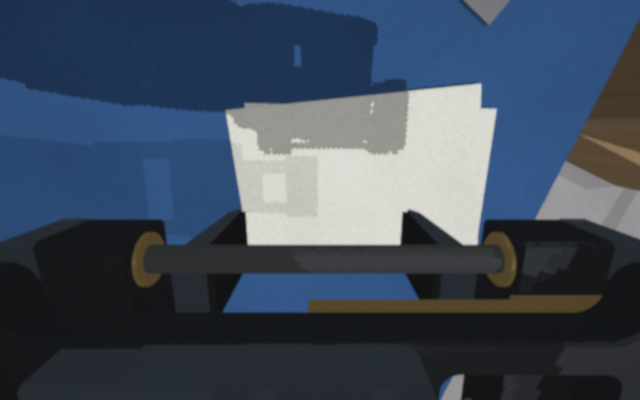

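Lookalikes in the scene view are the cover in the collar on the case (308,204), a blue one (413,217), and a larger white one on the table (221,185). I choose (308,204): it is not blue, it is the smaller of the two white ones, and it sits in the collar. Next is a close crop to check this.

```bash
cat > h.py <<'E'
from workcell import sensors,get_image,camera_params,manip,find_in,regions_of
import cv2,numpy as np
def cam(n):
    p=camera_params(n);K=np.array([[p["fx"],0,p["cx"]],[0,p["fy"],p["cy"]],[0,0,1.]])
    R=cv2.Rodrigues(p["rvec"])[0];return K,R,np.array(p["tvec"]).ravel()
def back(n,px,z,c=None):
    K,R,t=c or cam(n);C=-R.T@t;d=R.T@np.linalg.inv(K)@np.array([px[0],px[1],1.])
    return C+d*(z-C[2])/d[2]
def proj(n,P,c=None):
    K,R,t=c or cam(n);q=(R@np.atleast_2d(P).T).T+t;q=q@K.T;return q[:,:2]/q[:,2:]
E
python3 - <<'E'
import cv2
a=cv2.imread("pics/scene0.png");b=cv2.imread("pics/side0.png")
cv2.imwrite("pics/c1.png",cv2.resize(a[160:250,250:370],None,fx=6.5,fy=6.5,interpolation=cv2.INTER_CUBIC))
cv2.imwrite("pics/c2.png",cv2.resize(b[150:230,250:370],None,fx=6.5,fy=6.5,interpolation=cv2.INTER_CUBIC))
E
```

```text
(no output)
```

View pics/c1.png

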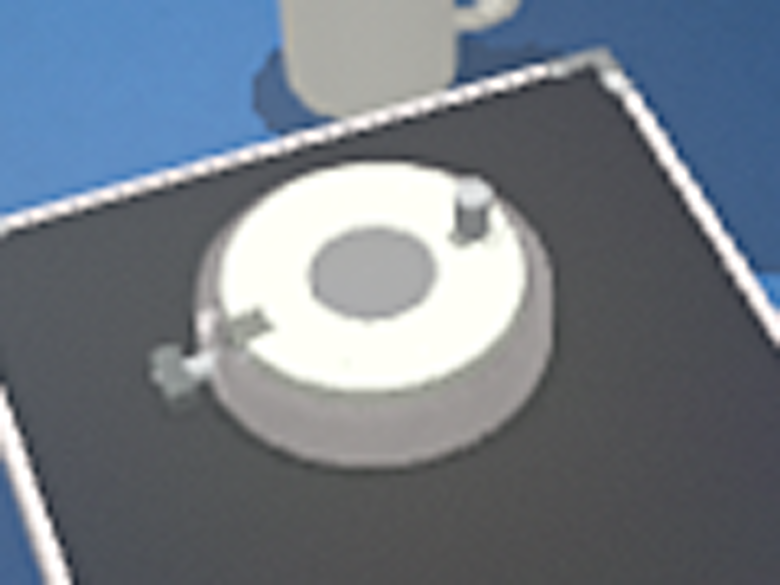

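View pics/c2.png

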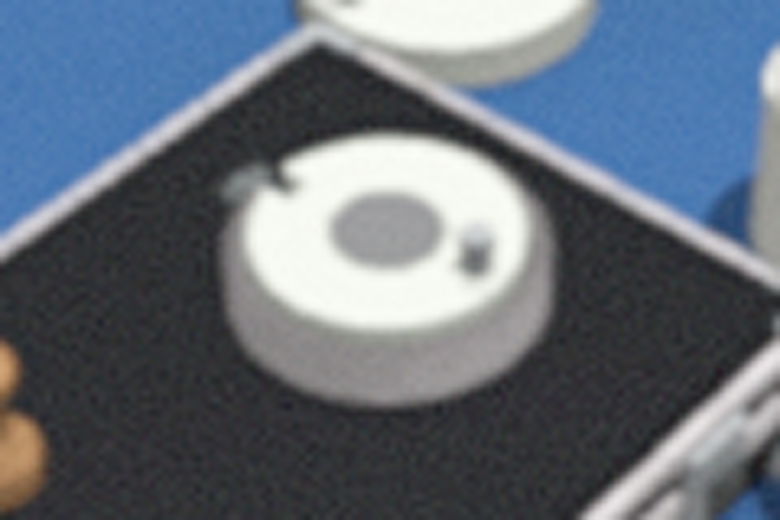

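Run:
```python
from h import *
S=lambda x,y:(250+(x+.5)/6.5-.5,160+(y+.5)/6.5-.5)
D=lambda x,y:(250+(x+.5)/6.5-.5,150+(y+.5)/6.5-.5)
for n,f,pts in(("scene",S,dict(cov=((372,272),.116),peg=((474,188),.136),foot=((178,368),.092),notch=((252,324),.116),corner=((600,60),.087))),
  ("side",D,dict(cov=((387,230),.116),peg=((480,232),.136),foot=((240,185),.092),notch=((285,178),.116),corner=((318,38),.087)))):
    c=cam(n);P={k:back(n,f(*p),z,c) for k,(p,z) in pts.items()}
    for k,v in P.items():
        d=v-P["cov"];print(n,k,v.round(4),"r",np.hypot(d[0],d[1]).round(4),"ang",np.degrees(np.arctan2(d[1],d[0])).round(1))
c=cam("scene")
for p in((342,169),(243,203),(284,310),(403,266)):print(back("scene",p,.085,c).round(3))
c=cam("side")
for p in((300,156),(209,220),(288,280),(376,204)):print(back("side",p,.085,c).round(3))
for n in("scene","side"):
  get_image(n)
  for k,z in(("stamp",.117),("mug",.046),("tape_roll",.024)):
    for d in regions_of(n,k)[:2]:print(n,k,d["pixel"],round(d["conf"],2),back(n,d["pixel"],z).round(3))
```

```text
scene cov [0.5665 0.0624 0.116 ] r 0.0 ang 0.0
scene peg [0.5228 0.0633 0.136 ] r 0.0437 ang 178.9
scene foot [0.6397 0.0451 0.092 ] r 0.0753 ang -13.3
scene notch [0.6153 0.0607 0.116 ] r 0.0489 ang -2.1
scene corner [ 0.4163 -0.0111  0.087 ] r 0.1672 ang -153.9
side cov [0.5663 0.0642 0.116 ] r 0.0 ang 0.0
side peg [0.5232 0.0658 0.136 ] r 0.0431 ang 177.8
side foot [0.6474 0.0488 0.092 ] r 0.0825 ang -10.8
side notch [0.6179 0.0581 0.116 ] r 0.052 ang -6.7
side corner [ 0.6745 -0.0554  0.087 ] r 0.1613 ang -47.8
[ 0.415 -0.012  0.085]
[ 0.688 -0.044  0.085]
[0.74  0.263 0.085]
[0.476 0.311 0.085]
[ 0.671 -0.057  0.085]
[0.732 0.268 0.085]
[0.467 0.319 0.085]
[0.399 0.012 0.085]
scene stamp [318.0, 267.7] 0.73 [0.641 0.234 0.117]
scene mug [306.4, 161.7] 0.88 [ 0.459 -0.127  0.046]
scene tape_roll [376.3, 342.2] 0.67 [0.606 0.395 0.024]
side stamp [247.8, 213.4] 0.52 [0.641 0.225 0.117]
side mug [382.0, 177.5] 0.56 [ 0.442 -0.132  0.046]
side tape_roll [220.4, 295.7] 0.86 [0.603 0.397 0.024]
```

```bash
cat >> h.py <<'E'
from scipy.spatial.transform import Rotation as Ro
def tool():
    s=sensors.sense();q=s["eef_rot"];return s,Ro.from_quat([q[1],q[2],q[3],q[0]]).as_matrix(),np.array(s["tcp_pos"])
def to(P):
    s,R,p=tool();return (R.T@(np.array(P)-p)*100).round(2)
E
python3 - <<'E'
from h import *
s,R,p=tool();print(s["clock"],R.round(3))
K,Rc,t=cam("wrist");C=-Rc.T@t;print("cam in tool",(R.T@(C-p)).round(4));print((Rc@R).round(3))
E
```

```text
1.45 [[ 0.949  0.316 -0.   ]
 [ 0.316 -0.949 -0.   ]
 [-0.     0.    -1.   ]]
cam in tool [0.0659 0.0009 0.0196]
[[ 0.001  1.    -0.002]
 [-0.971  0.    -0.238]
 [-0.238  0.002  0.971]]
```

Request:
{"op": "move_arm", "data": {
  "increments": [
    {"twist": [0,0,0.14],"dp": [0,0,0],"hand": 1},
    {"twist": [0,0,0.14],"dp": [0,0,0],"hand": 1},
    {"twist": [0,0,0.14],"dp": [0,0,0],"hand": 1},
    {"twist": [0,0,0],"dp": [5,-3,0],"hand": 1},
    {"twist": [0,0,0],"dp": [5,-3,0],"hand": 1},
    {"twist": [0,0,0],"dp": [5,-3,0],"hand": 1},
    {"twist": [0,0,0],"dp": [5,-3,0],"hand": 1},
    {"twist": [0,0,0],"dp": [4,-4,0],"hand": 1},
    {"twist": [0,0,0],"dp": [4,-4,0],"hand": 1},
    {"twist": [0,0,0],"dp": [0,-5,0],"hand": 1}
  ]
}}

```text
clock: 2.7
tcp_pos: [0.5365, -0.4437, 0.4051]
eef_rot: [0.001, 0.998, -0.059, 0.001]
contact_force: [0.4, 0.1, -1.3]
finger_gap: 0.0912
```

Request:
{"op": "move_arm", "data": {
  "increments": [
    {"twist": [0,0,0],"dp": [0,-6,0],"hand": 1},
    {"twist": [0,0,0],"dp": [0,-6,0],"hand": 1},
    {"twist": [0,0,0],"dp": [-1,-6,0],"hand": 1},
    {"twist": [0,0,0],"dp": [-1,-6,0],"hand": 1},
    {"twist": [0,0,0],"dp": [-1,-6,0],"hand": 0.5},
    {"twist": [0,0,0],"dp": [-2,-6,0],"hand": 0},
    {"twist": [0,0,0],"dp": [-2,-6,0],"hand": -0.4},
    {"twist": [0,0,0],"dp": [-2,-5,0],"hand": -0.4},
    {"twist": [0,0,0],"dp": [-1,-3,0],"hand": -0.4},
    {"twist": [0,0,0],"dp": [-1,-1,0],"hand": -0.4}
  ]
}}

```text
clock: 3.95
tcp_pos: [0.4856, 0.0879, 0.4049]
eef_rot: [0.001, 0.998, -0.057, 0.003]
contact_force: [-0.5, -0.3, 0.1]
finger_gap: 0.0337
```

Run:
```python
from h import *
s,R,p=tool();c=cam("wrist");im=get_image("wrist")
np.savez("w1.npz",im=im,K=c[0],R=c[1],t=c[2]);cv2.imwrite("pics/w1.png",im[:,:,::-1]);print(s["clock"],p,s["finger_gap"],np.degrees(np.arctan2(R[1,0],R[0,0])),s["joints"].round(2))
print(proj("wrist",[[.5665,.0633,.116],[.5229,.0645,.136],[.614,.055,.116]],c))
```

```text
3.95 [0.48563694 0.08787107 0.40493963] 0.0337495961408348 -6.576830104804191 [ 0.13  0.05  2.15 -0.    0.94  1.82]
[[338.98308622 104.71917711]
 [344.24956213 158.38420188]
 [343.14903731  43.11862467]]
```

View pics/w1.png

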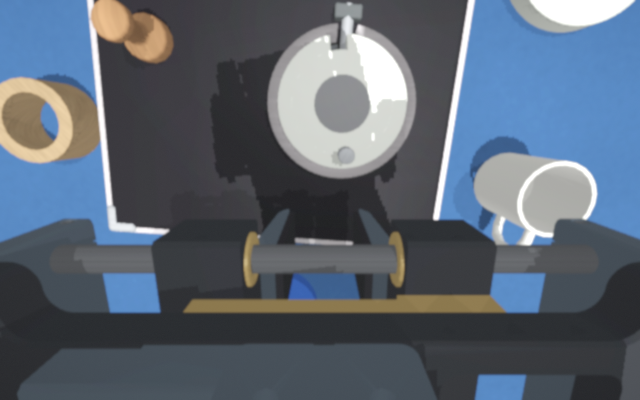

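Run:
```python
import cv2
a=cv2.imread("pics/w1.png")
cv2.imwrite("pics/w1c.png",cv2.resize(a[0:190,255:430],None,fx=3.15,fy=3.15,interpolation=cv2.INTER_CUBIC))
cv2.imwrite("pics/w1d.png",cv2.resize(a[0:60,310:390],None,fx=9,fy=9,interpolation=cv2.INTER_CUBIC))
```

```text
(no output)
```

View pics/w1c.png

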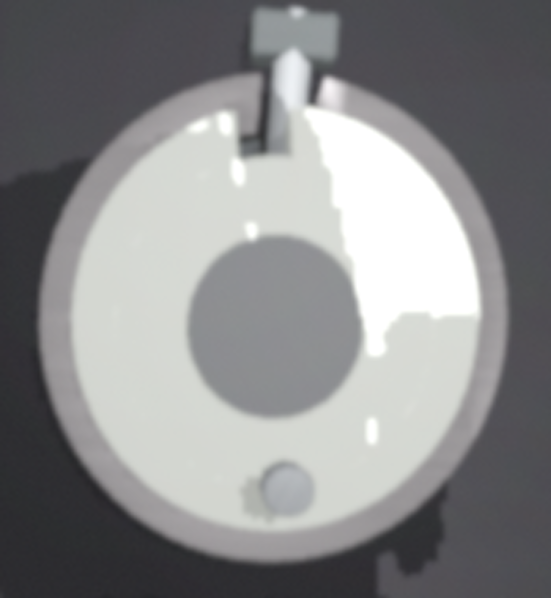

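View pics/w1d.png

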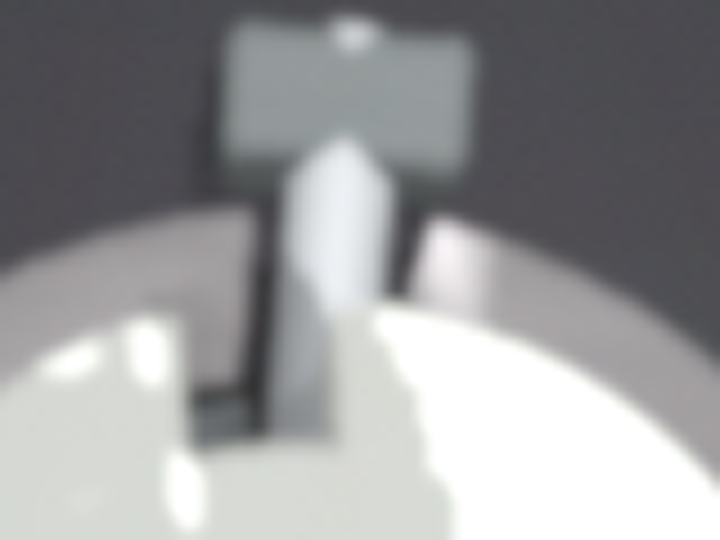

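Run:
```python
from h import *
d=np.load("w1.npz");c=(d["K"],d["R"],d["t"])
A=lambda x,y:(255+(x+.5)/3.15-.5,(y+.5)/3.15-.5)
B=lambda x,y:(310+(x+.5)/9-.5,(y+.5)/9-.5)
pts=dict(grey=(A(275,326),.116),collar=(A(273,317),.107),peg=(A(288,489),.136),nin=(B(264,444),.116),nrim=(B(256,318),.116),pinA=(B(340,190),.092),pinB=(B(332,295),.092),foot=(B(350,90),.097),
 nL=(B(193,447),.116),nR=(B(335,440),.116),ringL=(A(71,320),.116),ringR=(A(480,320),.116),ringT=(A(276,95),.116),ringB=(A(276,531),.116))
P={k:back("w",p,z,c) for k,(p,z) in pts.items()}
for o in("grey","collar"):
  for k,v in P.items():
    e=v-P[o];print(o,k,v[:2].round(4),"r",np.hypot(*e[:2]).round(4),"ang",np.degrees(np.arctan2(e[1],e[0])).round(1))
```

```text
grey grey [0.5675 0.0607] r 0.0 ang 0.0
grey collar [0.5705 0.0603] r 0.003 ang -5.8
grey peg [0.5256 0.0627] r 0.042 ang 177.2
grey nin [0.6101 0.0589] r 0.0426 ang -2.4
grey nrim [0.6206 0.0585] r 0.0531 ang -2.3
grey pinA [0.6371 0.0474] r 0.0708 ang -10.8
grey pinB [0.6279 0.0491] r 0.0615 ang -10.8
grey foot [0.644  0.0462] r 0.0779 ang -10.7
grey nL [0.6106 0.0653] r 0.0433 ang 6.2
grey nR [0.6097 0.0524] r 0.043 ang -11.0
grey ringL [0.5753 0.1151] r 0.055 ang 81.9
grey ringR [0.5627 0.0055] r 0.0553 ang -94.9
grey ringT [0.6239 0.0547] r 0.0567 ang -6.0
grey ringB [0.5121 0.0659] r 0.0557 ang 174.5
collar grey [0.5675 0.0607] r 0.003 ang 174.2
collar collar [0.5705 0.0603] r 0.0 ang 0.0
collar peg [0.5256 0.0627] r 0.045 ang 177.0
collar nin [0.6101 0.0589] r 0.0396 ang -2.1
collar nrim [0.6206 0.0585] r 0.0501 ang -2.1
collar pinA [0.6371 0.0474] r 0.0678 ang -11.0
collar pinB [0.6279 0.0491] r 0.0585 ang -11.1
collar foot [0.644  0.0462] r 0.0749 ang -10.9
collar nL [0.6106 0.0653] r 0.0404 ang 7.1
collar nR [0.6097 0.0524] r 0.04 ang -11.4
collar ringL [0.5753 0.1151] r 0.055 ang 85.0
collar ringR [0.5627 0.0055] r 0.0554 ang -98.0
collar ringT [0.6239 0.0547] r 0.0537 ang -6.0
collar ringB [0.5121 0.0659] r 0.0587 ang 174.5
```

Request:
{"op": "move_arm", "data": {
  "increments": [
    {"twist": [0,0,0],"dp": [2.3,1,0],"hand": -0.47},
    {"twist": [0,0,0],"dp": [2,1,0],"hand": -0.47},
    {"twist": [0,0,0],"dp": [0,0,3],"hand": -0.47},
    {"twist": [0,0,0],"dp": [0,0,2],"hand": -0.47},
    {"twist": [0,0,0],"dp": [0,0,1],"hand": -0.47},
    {"twist": [0,0,0],"dp": [0,0,0],"hand": -0.47},
    {"twist": [0,0,0],"dp": [0,0,0],"hand": -0.47},
    {"twist": [0,0,0],"dp": [0,0,0],"hand": -0.47},
    {"twist": [0,0,0],"dp": [0,0,0],"hand": -0.47},
    {"twist": [0,0,0],"dp": [0,0,0],"hand": -0.47}
  ]
}}

```text
clock: 5.25
tcp_pos: [0.5332, 0.0546, 0.3458]
eef_rot: [0.001, 0.998, -0.061, 0.005]
contact_force: [-0.7, -0.3, 0.4]
finger_gap: 0.0239
```

Run:
```python
from h import *
s,R,p=tool();print(s["clock"],p,s["finger_gap"],np.degrees(np.arctan2(R[1,0],R[0,0])),R[:,2],"to peg",to([.5256,.0627,.3123]))
im=get_image("wrist");cv2.imwrite("pics/w2.png",im[:,:,::-1])
```

```text
5.25 [0.53321216 0.05459705 0.34582392] 0.023931519237365157 -6.962485375544837 [ 0.01056223 -0.00281316 -0.99994026] to peg [-0.89 -0.72  3.34]
```

View pics/w2.png

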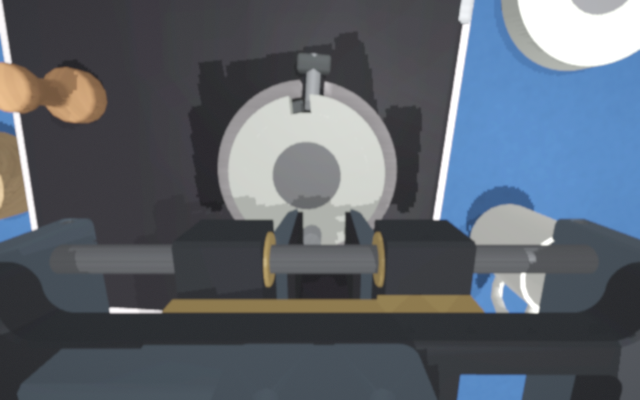

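```bash
cat >> h.py <<'E'
def plan(tip,yaw):
    s,R,p=tool();Rt=np.array([[np.cos(yaw),np.sin(yaw),0],[np.sin(yaw),-np.cos(yaw),0],[0,0,-1]])
    tw=Ro.from_matrix(R.T@Rt).as_rotvec();tcp=np.array(tip)+[0,0,.1908]
    tipnow=p+R@[0,0,.1908]
    print("clk",s["clock"],"gap",round(s["finger_gap"],4),"F",np.round(s["contact_force"],1),"tip",tipnow.round(4),"yaw",np.degrees(np.arctan2(R[1,0],R[0,0])).round(2),"twist",tw.round(4),"dp cm",(R.T@(tcp-p)*100).round(2))
E
python3 -c "
from h import *
plan([.5256,.0627,.1215],np.radians(-7))"
```

```text
clk 5.3 gap 0.0241 F [ 0.3 -0.  -0. ] tip [0.5352 0.0541 0.155 ] yaw -6.96 twist [ 0.0015 -0.0108  0.0006] dp cm [-0.89 -0.72  3.34]
```

Request:
{"op": "move_arm", "data": {
  "increments": [
    {"twist": [0,-0.01,0],"dp": [-0.9,-0.7,0],"hand": -0.47},
    {"twist": [0,0,0],"dp": [0,0,0],"hand": -0.47},
    {"twist": [0,0,0],"dp": [0,0,0.5],"hand": -0.47},
    {"twist": [0,0,0],"dp": [0,0,0.5],"hand": -0.47},
    {"twist": [0,0,0],"dp": [0,0,0],"hand": -0.47},
    {"twist": [0,0,0],"dp": [0,0,0],"hand": -0.47},
    {"twist": [0,0,0],"dp": [0,0,0],"hand": -0.47},
    {"twist": [0,0,0],"dp": [0,0,0],"hand": -0.47},
    {"twist": [0,0,0],"dp": [0,0,0],"hand": -0.47},
    {"twist": [0,0,0],"dp": [0,0,0],"hand": -0.47}
  ]
}}

```text
clock: 6.55
tcp_pos: [0.5245, 0.0633, 0.335]
eef_rot: [0.001, 0.998, -0.061, -0.0]
contact_force: [0.3, 0.5, -0.1]
finger_gap: 0.0243
```

Run:
```python
from h import *
plan([.5256,.0627,.1215],np.radians(-7))
a=get_image("side");b=get_image("wrist")
a=cv2.resize(a[140:240,240:380],None,fx=4,fy=4,interpolation=cv2.INTER_CUBIC)
b=cv2.resize(b[120:300,220:400],(400,400),interpolation=cv2.INTER_CUBIC)[:, :]
o=np.zeros((400,960,3),np.uint8);o[:,:560]=a;o[:,560:]=b
o=cv2.resize(o,(800,333));cv2.imwrite("pics/s3.png",o[:,:,::-1])
```

```text
clk 6.55 gap 0.0243 F [ 0.3  0.5 -0.1] tip [0.5244 0.063  0.1442] yaw -6.96 twist [ 0.0015 -0.      0.0008] dp cm [0.12 0.04 2.27]
```

View pics/s3.png

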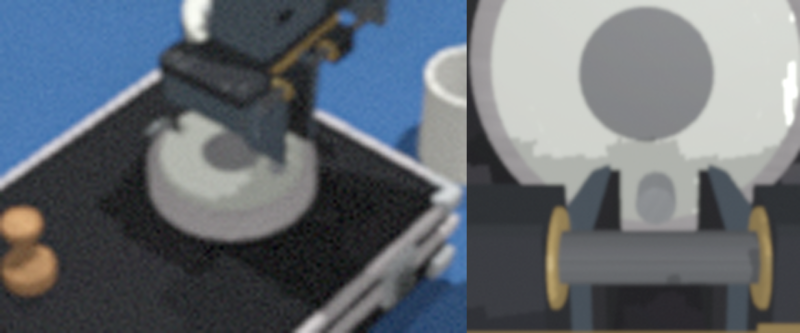

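The peg is centred between the fingertips (right panel, 656,198). Next I lower the fingers to straddle it.

Request:
{"op": "move_arm", "data": {
  "increments": [
    {"twist": [0,0,0],"dp": [0.1,0,0.5],"hand": -0.47},
    {"twist": [0,0,0],"dp": [0,0,0.5],"hand": -0.47},
    {"twist": [0,0,0],"dp": [0,0,0.5],"hand": -0.47},
    {"twist": [0,0,0],"dp": [0,0,0.4],"hand": -0.47},
    {"twist": [0,0,0],"dp": [0,0,0],"hand": -0.47},
    {"twist": [0,0,0],"dp": [0,0,0.2],"hand": -0.47},
    {"twist": [0,0,0],"dp": [0,0,0],"hand": -0.47},
    {"twist": [0,0,0],"dp": [0,0,0],"hand": -0.47},
    {"twist": [0,0,0],"dp": [0,0,0],"hand": -0.47},
    {"twist": [0,0,0],"dp": [0,0,0],"hand": -0.47}
  ]
}}

```text
clock: 7.9
tcp_pos: [0.5256, 0.0631, 0.3125]
eef_rot: [0.001, 0.998, -0.061, -0.0]
contact_force: [-0.2, -0.9, 0.5]
finger_gap: 0.0241
```

Run:
```python
from h import *
plan([.5265,.0686+.005,.1215],np.radians(-7))
```

```text
clk 7.9 gap 0.0241 F [-0.2 -0.9  0.5] tip [0.5255 0.0628 0.1217] yaw -6.95 twist [ 0.0015 -0.      0.0009] dp cm [-0.03 -1.05  0.01]
```

Request:
{"op": "move_arm", "data": {
  "increments": [
    {"twist": [0,0,0],"dp": [0,-0.2,0],"hand": -0.47},
    {"twist": [0,0,0],"dp": [0,-0.2,0],"hand": -0.47},
    {"twist": [0,0,0],"dp": [0,-0.2,0],"hand": -0.47},
    {"twist": [0,0,0],"dp": [0,-0.15,0],"hand": -0.47},
    {"twist": [0,0,0],"dp": [0,-0.15,0],"hand": -0.47},
    {"twist": [0,0,0],"dp": [0,0,0],"hand": -0.47},
    {"twist": [0,0,0],"dp": [0,0,0],"hand": -0.47},
    {"twist": [0,0,0],"dp": [0,0,0],"hand": -0.47},
    {"twist": [0,0,0],"dp": [0,0,0],"hand": -0.47},
    {"twist": [0,0,0],"dp": [0,0,0],"hand": -0.47}
  ]
}}

```text
clock: 9.15
tcp_pos: [0.5267, 0.0727, 0.3125]
eef_rot: [0.001, 0.998, -0.061, -0.0]
contact_force: [-0.2, -1.0, -0.2]
finger_gap: 0.0241
```

Run:
```python
from h import *
plan([.5265,.0686+.005,.1215],np.radians(-7))
c=cam("wrist");im=get_image("wrist");cv2.imwrite("pics/w4.png",cv2.resize(im[60:280,200:440],None,fx=3.2,fy=2.7,interpolation=cv2.INTER_CUBIC)[:,:,::-1])
```

```text
clk 9.15 gap 0.0241 F [-0.2 -1.  -0.2] tip [0.5267 0.0724 0.1217] yaw -6.95 twist [ 0.0016 -0.      0.0009] dp cm [-0.03 -0.09  0.02]
```

View pics/w4.png

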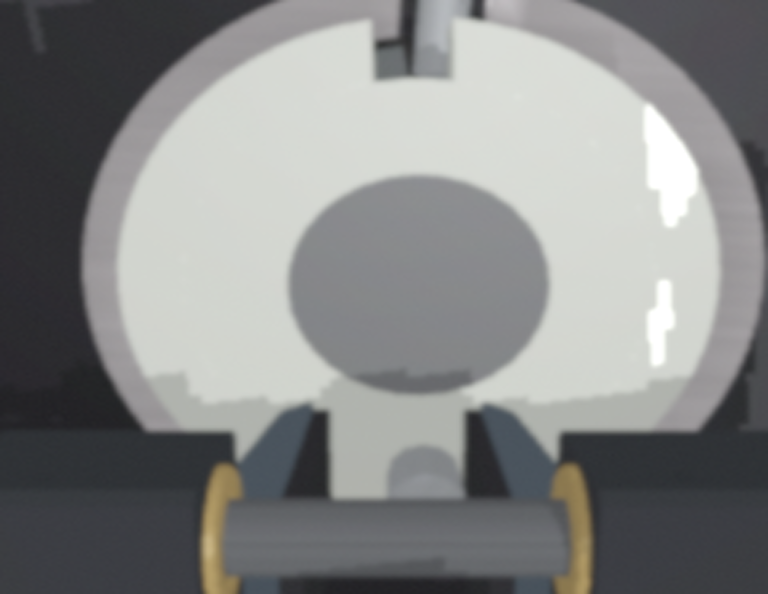

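Run:
```python
from h import *
c=cam("wrist")
A=lambda x,y:(200+(x+.5)/3.2-.5,60+(y+.5)/2.7-.5)
pts=dict(grey=(A(419,284),.116),peg=(A(425,475),.136),nin=(A(413,78),.116),nL=(A(374,79),.116),nR=(A(453,78),.116),rimL=(A(371,21),.116),rimR=(A(454,18),.116),pinlow=(A(432,70),.092),pinhi=(A(437,5),.092))
P={k:back("w",p,z,c) for k,(p,z) in pts.items()}
for k,v in P.items():
    e=v-P["grey"];print(k,v[:2].round(4),"r",np.hypot(*e[:2]).round(4),"ang",np.degrees(np.arctan2(e[1],e[0])).round(1))
```

```text
grey [0.5681 0.0618] r 0.0 ang 0.0
peg [0.5321 0.0655] r 0.0363 ang 174.2
nin [0.6102 0.058 ] r 0.0422 ang -5.2
nL [0.6108 0.0647] r 0.0428 ang 3.8
nR [0.6094 0.0512] r 0.0426 ang -14.5
rimL [0.6218 0.0638] r 0.0537 ang 2.1
rimR [0.6207 0.0498] r 0.0539 ang -12.9
pinlow [0.6139 0.0534] r 0.0465 ang -10.5
pinhi [0.6277 0.0509] r 0.0605 ang -10.4
```

Request:
{"op": "move_arm", "data": {
  "increments": [
    {"twist": [0,0,0],"dp": [0,-0.15,0],"hand": -0.47},
    {"twist": [0,0,0],"dp": [0,-0.15,0],"hand": -0.47},
    {"twist": [0,0,0],"dp": [0,-0.1,0],"hand": -0.47},
    {"twist": [0,0,0],"dp": [0,0,0],"hand": -0.47},
    {"twist": [0,0,0],"dp": [0,0,0],"hand": -0.47},
    {"twist": [0,0,0],"dp": [0,0,0],"hand": -0.47},
    {"twist": [0,0,0],"dp": [0,0,0],"hand": -0.47},
    {"twist": [0,0,0],"dp": [0,0,0],"hand": -0.47},
    {"twist": [0,0,0],"dp": [0,0,0],"hand": -0.47},
    {"twist": [0,0,0],"dp": [0,0,0],"hand": -0.47}
  ]
}}

```text
clock: 10.45
tcp_pos: [0.5271, 0.0769, 0.3124]
eef_rot: [0.001, 0.998, -0.061, -0.0]
contact_force: [-0.1, -1.6, -0.3]
finger_gap: 0.0244
```

Run:
```python
from h import *
plan([.5265,.0686+.005,.1215],np.radians(-7))
c=cam("wrist");im=get_image("wrist");cv2.imwrite("pics/w5.png",cv2.resize(im[50:230,210:440],None,fx=3.2,fy=3.2,interpolation=cv2.INTER_CUBIC)[:,:,::-1])
```

```text
clk 10.45 gap 0.0244 F [-0.1 -1.6 -0.3] tip [0.5271 0.0766 0.1216] yaw -6.95 twist [0.0017 0.0003 0.0008] dp cm [-0.02  0.34  0.01]
```

View pics/w5.png

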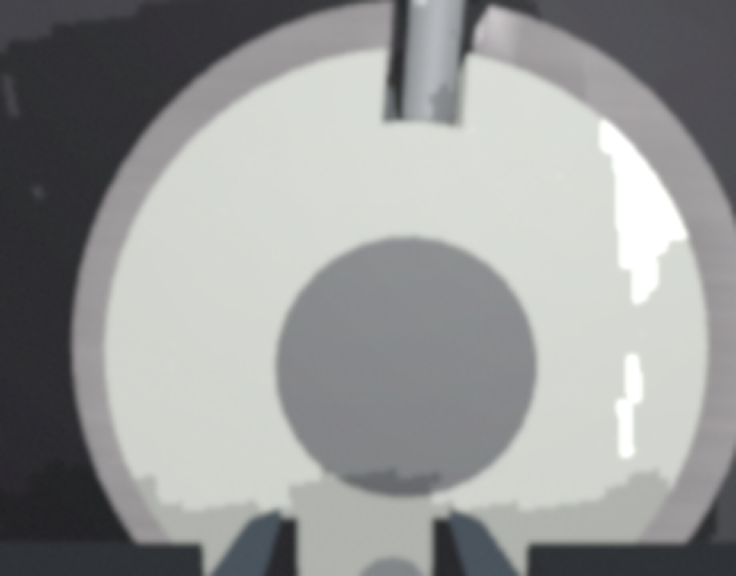

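Run:
```python
from h import *
c=cam("wrist")
A=lambda x,y:(210+(x+.5)/3.2-.5,50+(y+.5)/3.2-.5)
pts=dict(grey=(A(406.5,366),.116),nin=(A(422.5,123),.116),rimL=(A(388,50),.116),rimR=(A(467,53),.116),pinlow=(A(432,115),.092),pinhi=(A(438,10),.092))
P={k:back("w",p,z,c) for k,(p,z) in pts.items()}
for k,v in P.items():
    e=v-P["grey"];print(k,v[:2].round(4),"r",np.hypot(*e[:2]).round(4),"ang",np.degrees(np.arctan2(e[1],e[0])).round(1))
r=(P["rimL"]+P["rimR"])/2-P["grey"];print(np.degrees(np.arctan2(r[1],r[0])))
print(proj("w",[P["grey"]+[.05*np.cos(np.radians(a)),.05*np.sin(np.radians(a)),-.024] for a in(-10,-11,-12)],c))
```

```text
grey [0.5686 0.0624] r 0.0 ang 0.0
nin [0.61   0.0551] r 0.042 ang -10.1
rimL [0.6223 0.0596] r 0.0538 ang -3.0
rimR [0.6202 0.0464] r 0.0541 ang -17.3
pinlow [0.6135 0.0514] r 0.0463 ang -13.8
pinhi [0.6322 0.0483] r 0.0652 ang -12.6
-10.13865775218677
[[340.10053524  78.83536425]
 [341.50019536  78.92950978]
 [342.89750663  79.04962536]]
```

Request:
{"op": "move_arm", "data": {
  "increments": [
    {"twist": [0,0,0],"dp": [0,-0.15,0],"hand": -0.47},
    {"twist": [0,0,0],"dp": [0,0,0],"hand": -0.47},
    {"twist": [0,0,0],"dp": [0,0,0],"hand": -0.47},
    {"twist": [0,0,0],"dp": [0,0.3,0],"hand": -0.47},
    {"twist": [0,0,0],"dp": [0,0.2,0],"hand": -0.47},
    {"twist": [0,0,0],"dp": [0,0,0],"hand": -0.47},
    {"twist": [0,0,0],"dp": [0,0,0],"hand": -0.47},
    {"twist": [0,0,0],"dp": [0,0,0],"hand": -0.47},
    {"twist": [0,0,0],"dp": [0,0,0],"hand": -0.47},
    {"twist": [0,0,0],"dp": [0,0,0],"hand": -0.47}
  ]
}}

```text
clock: 11.75
tcp_pos: [0.5268, 0.0732, 0.3125]
eef_rot: [0.001, 0.998, -0.061, -0.0]
contact_force: [0.5, 0.1, 0.4]
finger_gap: 0.0244
```

Run:
```python
from h import *
plan([.5265,.0686+.005,.1215],np.radians(-7))
c=cam("wrist");im=get_image("wrist");cv2.imwrite("pics/w6.png",cv2.resize(im[50:230,210:440],None,fx=3.2,fy=3.2,interpolation=cv2.INTER_CUBIC)[:,:,::-1])
```

```text
clk 11.75 gap 0.0244 F [0.5 0.1 0.4] tip [0.5267 0.0729 0.1217] yaw -6.95 twist [0.0015 0.     0.0008] dp cm [-0.03 -0.03  0.02]
```

View pics/w6.png

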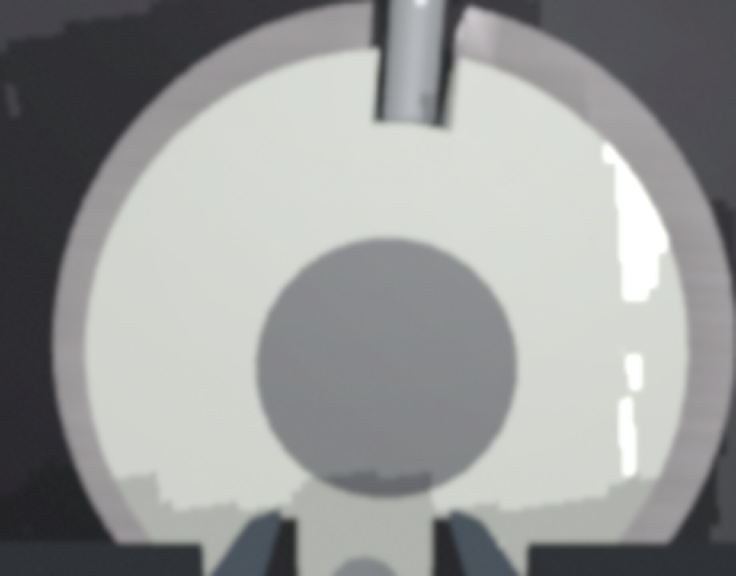

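Run:
```python
from h import *
c=cam("wrist")
A=lambda x,y:(210+(x+.5)/3.2-.5,50+(y+.5)/3.2-.5)
pts=dict(grey=(A(386.5,367),.116),nin=(A(412,124),.116),rimL=(A(378,48),.116),rimR=(A(456,55),.116),pinlow=(A(412,110),.092),pinhi=(A(418,10),.092),colL=(A(52,340),.107),colR=(A(735,340),.107))
P={k:back("w",p,z,c) for k,(p,z) in pts.items()}
for k,v in P.items():
    e=v-P["grey"];print(k,v[:2].round(4),"r",np.hypot(*e[:2]).round(4),"ang",np.degrees(np.arctan2(e[1],e[0])).round(1))
r=(P["rimL"]+P["rimR"])/2;print(r);r=r-P["grey"];print(np.degrees(np.arctan2(r[1],r[0])))
for q in("pinlow","pinhi"):
  a=np.radians(-10.4);print("lateral notch-pin", np.dot((P["nin"]-P[q])[:2],[-np.sin(a),np.cos(a)]),np.dot(((P["rimL"]+P["rimR"])/2-P[q])[:2],[-np.sin(a),np.cos(a)]))
```

```text
grey [0.5685 0.0624] r 0.0 ang 0.0
nin [0.6097 0.0532] r 0.0422 ang -12.6
rimL [0.6225 0.0576] r 0.0542 ang -5.1
rimR [0.6199 0.0446] r 0.0543 ang -19.1
pinlow [0.6146 0.0515] r 0.0474 ang -13.4
pinhi [0.6324 0.0484] r 0.0654 ang -12.4
colL [0.5801 0.1249] r 0.0636 ang 79.5
colR [ 0.5644 -0.0043] r 0.0668 ang -93.5
[0.62119561 0.05109879 0.116     ]
-12.122577414542981
lateral notch-pin 0.0008420395553442952 0.0008316450701228367
lateral notch-pin 0.0006823306802971829 0.0006719361950757242
```

Request:
{"op": "move_arm", "data": {
  "increments": [
    {"twist": [0,0,0],"dp": [0,0,-1],"hand": -0.47},
    {"twist": [0,0,0],"dp": [0,0,-1.5],"hand": -0.47},
    {"twist": [0,0,0],"dp": [0,0,-1],"hand": -0.47},
    {"twist": [0,0,0],"dp": [0,0,0],"hand": -1},
    {"twist": [0,0,0],"dp": [2,0.3,0],"hand": -1},
    {"twist": [0,0,0],"dp": [2,0.3,0],"hand": -1},
    {"twist": [0,0,0],"dp": [0,0,0],"hand": -1},
    {"twist": [0,0,0],"dp": [0,0,0],"hand": -1},
    {"twist": [0,0,0],"dp": [0,0,0],"hand": -1},
    {"twist": [0,0,0],"dp": [0,0,0],"hand": -1}
  ]
}}

```text
clock: 13.05
tcp_pos: [0.5688, 0.0615, 0.3498]
eef_rot: [0.001, 0.998, -0.061, -0.0]
contact_force: [-0.2, 0.4, -1.0]
finger_gap: 0.0005
```

```bash
python3 -c "
from h import *
plan([.5683,.0615,.118],np.radians(-7))"
```

```text
clk 13.05 gap 0.0005 F [-0.2  0.4 -1. ] tip [0.5688 0.0612 0.159 ] yaw -6.96 twist [0.0015 0.     0.0007] dp cm [-0.05  0.    4.1 ]
```

Request:
{"op": "move_arm", "data": {
  "increments": [
    {"twist": [0,0,0],"dp": [0,0,1.2],"hand": -1},
    {"twist": [0,0,0],"dp": [0,0,1.2],"hand": -1},
    {"twist": [0,0,0],"dp": [0,0,0.8],"hand": -1},
    {"twist": [0,0,0],"dp": [0,0,0.4],"hand": -1},
    {"twist": [0,0,0],"dp": [0,0,0],"hand": -1},
    {"twist": [0,0,0],"dp": [0,0,0.2],"hand": -1},
    {"twist": [0,0,0],"dp": [0,0,0.2],"hand": -1},
    {"twist": [0,0,0],"dp": [0,0,0.2],"hand": -1},
    {"twist": [0,0,0],"dp": [0,0,0.2],"hand": -1},
    {"twist": [0,0,0],"dp": [0,0,0],"hand": -1}
  ]
}}

```text
clock: 14.3
tcp_pos: [0.5684, 0.0616, 0.3032]
eef_rot: [0.001, 0.998, -0.061, -0.0]
contact_force: [0.4, -0.3, 0.9]
finger_gap: 0.0006
```

```bash
python3 -c "
from h import *
plan([.5683,.0615,.107],np.radians(-7))"
```

```text
clk 14.3 gap 0.0006 F [ 0.4 -0.3  0.9] tip [0.5683 0.0613 0.1124] yaw -6.95 twist [0.0016 0.0004 0.0009] dp cm [-0.01  0.01  0.54]
```

Request:
{"op": "move_arm", "data": {
  "increments": [
    {"twist": [0,0,0],"dp": [0,0,0.2],"hand": -1},
    {"twist": [0,0,0],"dp": [0,0,0.2],"hand": -1},
    {"twist": [0,0,0],"dp": [0,0,0.2],"hand": -1},
    {"twist": [0,0,0],"dp": [0,0,0.15],"hand": -1},
    {"twist": [0,0,0],"dp": [0,0,0.1],"hand": -1},
    {"twist": [0,0,0],"dp": [0,0,0.1],"hand": -1},
    {"twist": [0,0,0],"dp": [0,0,0.1],"hand": -1},
    {"twist": [0,0,0],"dp": [0,0,0.1],"hand": -1},
    {"twist": [0,0,0],"dp": [0,0,0.1],"hand": -1},
    {"twist": [0,0,0],"dp": [0,0,0.1],"hand": -1}
  ]
}}

```text
clock: 15.55
tcp_pos: [0.5694, 0.0616, 0.298]
eef_rot: [0.001, 0.998, -0.06, -0.002]
contact_force: [-9.7, -0.8, 20.8]
finger_gap: 0.0001
```

```bash
python3 -c "
from h import *
plan([.5683,.0615,.107],np.radians(-7))"
```

```text
clk 15.55 gap 0.0001 F [-9.7 -0.8 20.8] tip [0.5688 0.0612 0.1072] yaw -6.9 twist [0.0027 0.0029 0.0018] dp cm [-0.11  0.02  0.02]
```

The tip met a solid stop at 0.1072 m under 21 N; fully home would be 0.107 m. I retract and look.

Request:
{"op": "move_arm", "data": {
  "increments": [
    {"twist": [0,0,0],"dp": [0,0,-0.5],"hand": -1},
    {"twist": [0,0,0],"dp": [0,0,-2],"hand": -1},
    {"twist": [0,0,0],"dp": [0,0,-4],"hand": -1},
    {"twist": [0,0,0],"dp": [-2,0,-3],"hand": -1},
    {"twist": [0,0,0],"dp": [-5,0,0],"hand": -1},
    {"twist": [0,0,0],"dp": [-2,0,0],"hand": -1},
    {"twist": [0,0,0],"dp": [0,0,0],"hand": -1},
    {"twist": [0,0,0],"dp": [0,0,0],"hand": -1},
    {"twist": [0,0,0],"dp": [0,0,0],"hand": -1},
    {"twist": [0,0,0],"dp": [0,0,0],"hand": -1}
  ]
}}

```text
clock: 16.8
tcp_pos: [0.4805, 0.0727, 0.4031]
eef_rot: [0.001, 0.998, -0.06, 0.002]
contact_force: [1.1, -0.5, 0.8]
finger_gap: 0.0007
```

Run:
```python
from h import *
plan([.5683,.0615,.107],np.radians(-7))
c=cam("wrist");im=get_image("wrist");np.savez("w7.npz",K=c[0],R=c[1],t=c[2])
a=get_image("side")
w=cv2.resize(im[0:190,230:430],None,fx=2.9,fy=2.9,interpolation=cv2.INTER_CUBIC)
cv2.imwrite("pics/w7.png",w[:,:,::-1])
cv2.imwrite("pics/s7.png",cv2.resize(a[140:240,230:400],None,fx=4.5,fy=4.5,interpolation=cv2.INTER_CUBIC)[:,:,::-1])
for n in("scene","side"):
  get_image(n)
  for k,z in(("stamp",.117),("mug",.046),("tape_roll",.024)):
    for d in regions_of(n,k)[:1]:print(n,k,d["pixel"],back(n,d["pixel"],z).round(3))
```

```text
clk 16.8 gap 0.0007 F [ 1.1 -0.5  0.8] tip [0.4813 0.0724 0.2123] yaw -6.93 twist [ 0.001  -0.0044  0.0013] dp cm [ 8.8   0.05 10.57]
scene stamp [317.2, 266.4] [0.641 0.23  0.117]
scene mug [307.9, 159.4] [ 0.451 -0.133  0.046]
scene tape_roll [384.5, 328.9] [0.574 0.382 0.024]
side stamp [249.4, 217.5] [0.63  0.234 0.117]
side mug [381.5, 176.9] [ 0.444 -0.134  0.046]
side tape_roll [222.4, 292.6] [0.604 0.389 0.024]
```

View pics/w7.png

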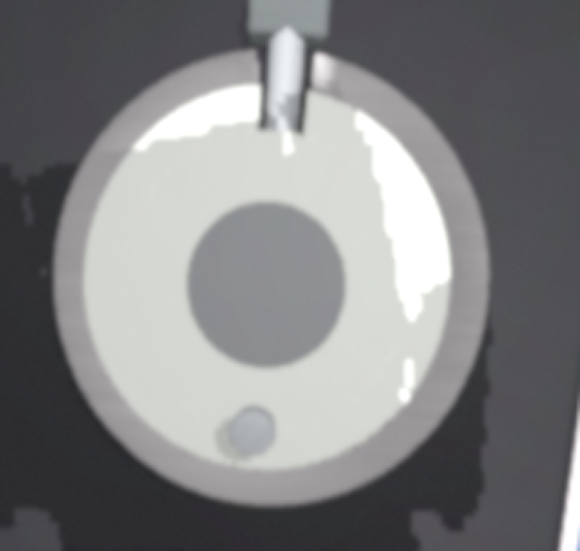

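View pics/s7.png

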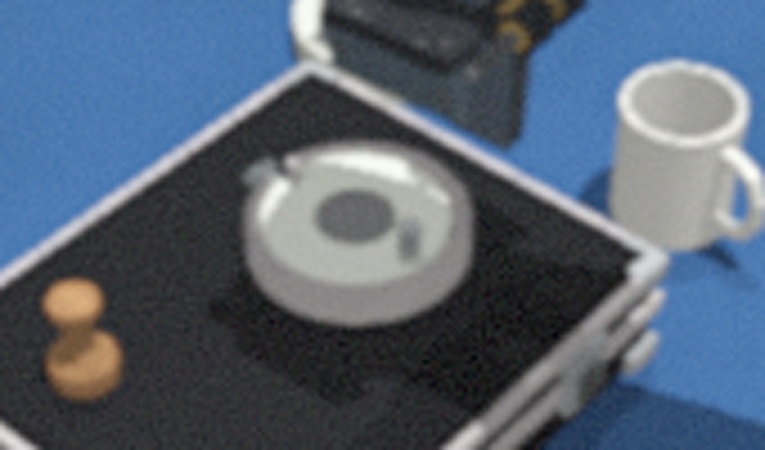

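The white cover lies flush in the collar, and its notch (w7 at 283,110) holds the pin. The robot is clear, so I hand in.

```bash
python3 -c "
from workcell import manip
print(manip.sign_off())"
```

```text
the job is handed in; nothing more can be done
None
```

The port is closed and the job is handed in at about 17 s on the clock. I straddled the peg with the fingertips and pushed the cover about 10° clockwise until the notch lay over the pin. Then I pressed near the middle with shut fingers.

**Checks that agreed:**
- **Depth:** the press met a solid stop with the fingertips at 0.1072 m under 21 N; fully home is 0.107 m. The last pictures show the cover level with the collar top.
- **Centring and notch:** the last picture puts the cover roughly 1.4 mm off the collar's centre, with the pin inside the notch. The sideways offset between notch and pin was about 0.8 mm, measured just before the press.
- **Robot:** it stood clear and touched nothing at hand-in.

**Checks that disagreed:**
- **Tape roll:** its network position in the scene view differed by about 35 mm between the first and last readings, but by only 8 mm in the side view. The arm never went near it, so I put this down to region noise and did not check it further.
- **Stamp and mug:** their readings varied by up to about 14 mm. The arm did not touch them.
- **First push:** it turned the cover less than planned, and a partly hidden pin threw off one angle reading. Two small further pushes, checked by picture, corrected this.

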